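Give the cheese press one more turn

TASK

The cheese on the kitchen counter is due for more pressure: push the press's hand wheel round clockwise (seen from above) by its upright red handle through exactly one full turn, so that the handle ends where it started, then move clear. Push the handle with the fingertips or the outside of the fingers only, never taking it between them, and leave the other things on the counter standing where they are.

Things in the scene. Friction and masses are not known exactly. Their poses are not given: they have to be found in the camera images.
- wheel_hub (a point): Centre of the top of the steel hub of the hand wheel, on the wheel's upright axis; 216 mm above the counter. The wheel lies level on top of a fixed, small screw press (white base 170 x 200 mm, two steel posts, crossbar, steel mould under it; everything fixed but the wheel stays below 195 mm). Wheel: black, four spokes, rim 142 mm over all, rim and spokes between 200 and 212 mm above the counter. Hub 34 mm across. Nothing stands above the hub except the handle.
- handle: Upright red cylindrical handle on the end of one spoke, at the rim, 65 mm from the wheel's axis; 22 mm in diameter, 60 mm tall, from 210 to 270 mm above the counter. Origin on its centre line at its lower end, z up. It goes round with the wheel and also spins freely on its own pin. Its starting place on the circle differs from run to run.
- wheel (a joint): Turn of the hand wheel in rad, growing clockwise seen from above; one turn is 6.283. Any start between 0 and 3; the wheel runs freely from -1 to 13. Stiff: about 4 N at the handle to turn it, more when fast; it stays where it is left and does not coast. (The press plate goes down 5 mm a turn; the wheel stays at its height.)
- mug_mid (a point): Loose white mug, 78 mm wide, 85 mm tall, near the press; point on its axis half-way up. Leave alone.
- green_tin_mid (a point): Loose green tin with white label and top, 64 mm wide, 110 mm tall, near the press; point at its centre. Leave alone.
- yellow_tin_mid (a point): Loose yellow tin with white label and top, 90 mm wide, 130 mm tall, beyond the press; point at its centre. Leave alone.
- mould_ring_mid (a point): Loose steel ring (spare cheese mould), 94 mm wide, 60 mm tall; point at its centre. Leave alone.
- tub_mid (a point): Loose white food tub with blue lid, 138 x 138 mm, 77 mm tall; point at its centre. Leave alone.
- spoon_grip (a point): Loose spoon lying on the counter; point on its handle. Leave alone.

How it is judged (in metres and radians):
On the way, in this order (a step that is already met when the one before it is completed fails the run):
1. the fingers have pushed the handle to the opposite side of the wheel (distance of handle from where it was at the start of the episode above 0.118 m and contact force between the fingers and handle above 0.3 N).
2. the fingers push the handle on through the last quarter (distance of handle from where it was at the start of the episode below 0.08 m and value of joint wheel above 4 rad and contact force between the fingers and handle above 0.3 N).
At the end, for the whole second after the job is handed in: the wheel has gone one turn clockwise and rests with its handle within 15 mm (13 degrees) of where it started; the other things are within 20 mm of where they stood (distance of handle from where it was at the start of the episode below 0.015 m and value of joint wheel between 5.9 and 9.7 rad and velocity of joint wheel between -0.05 and 0.05 rad/s and distance of each of mug_mid, green_tin_mid, yellow_tin_mid, mould_ring_mid, tub_mid, spoon_grip from where it was at the start of the episode below 0.02 m); the robot touches nothing.
It fails at once if the handle is taken between the fingers (horizontal distance between the grasp point and handle below 0.012 m and z of the grasp point in the frame of handle below 0.055 m).
It fails at once if another thing on the counter is shoved or lifted more than 20 mm (distance of any of mug_mid, green_tin_mid, yellow_tin_mid, mould_ring_mid, tub_mid, spoon_grip from where it was at the start of the episode above 0.02 m).
It also fails if it takes over 58 s, if anything falls off the work surface, if the arm or the gripper's body presses on something with over 40 N, if the wrist force passes 120 N, or if a joint passes its speed limit or range.

ROBOT

A 6-joint arm with a two-finger parallel gripper is mounted at the origin on the work surface. World frame = base frame: x ahead of the robot, y to its left, z up, the work surface at z = 0. Lengths are in mm, angles in degrees, forces in N, time in s.
With the tool pointing down it reaches from about 300 to 850 mm from the base axis. Payload 4.2 kg.
Tool frame: the origin (TCP) lies midway between the tips of the shut fingers; the grasp point (between the pads) lies 19 mm behind it; z points along the fingers, y is the direction in which the jaws open and shut (so a half turn about z gives the same grasp; the last joint's range is limited). The gripper opens to 91 mm and grips with 3 to 60 N. Pads are 32 mm wide; open, the fingers measure 118 mm over their backs; the gripper's body (76 mm by 178 mm) begins 60 mm behind the grasp point.
Start: joints at [70.646, 18.312, 89.639, -0, 72.044, -1.146], TCP at [179.677, 546.223, 213.976] pointing down, gripper open.
Joint ranges: [-177.97, 177.97], [-48.28, 115.42], [12.27, 149.76], [-77.06, 257.06], [2.81, 150.46], [-146.56, 146.56]. Speed limits (degrees/s): [147.25, 147.25, 180, 180, 180, 180].

INTERFACE

Orientations are given as [roll, pitch, yaw] about the fixed x, y, z axes, in that order (R = Rz(yaw) Ry(pitch) Rx(roll)).
In Python, from workcell import env gives the robot as it stands.
- The arm moves only by the shell command python3 -m jog 'ROWS' [FORCE]. ROWS is JSON, a list of rows, each an object of numbers: "dx", "dy", "dz": the shift along the world's x, y, z in m; "wx", "wy", "wz": the turn, a rotation vector about the world's x, y, z in rad; "grip": the gripper's target within -1 to 1 (shut at 1, half-way at 0, fully open at -1). In form: [{"dx": .., "dy": .., "dz": .., "wx": .., "wy": .., "wz": .., "grip": ..}, ...]. A call has 1 to 10 rows; each row shifts and turns the commanded pose from where the row before left it; what a row does not reach is not made up. A row lasts 1/10 s, in which the tool goes at most 50 mm and 8.59 degrees, less where a joint would pass 70% of its speed; a pose out of reach is approached as far as the arm can. A call with a gripper value outside its range is refused whole. The fingers move at their own pace and stop on an object; FORCE is the grip in N (left out, the last holds). Time passes only in rows, so rows that do not move let the fingers close. It gives the time, the measured TCP pose, the force and the opening at its end, in the units of the state.
- env.state(): the state, without advancing time (a new reading comes with each control period).
- env.grab_frame(name): name is "scene" or "side" or "wrist"; returns the picture (480x640x3 uint8, red, green, blue); there is no depth.
- env.get_calibration(name): a dict with "fx", "fy", "cx", "cy" (pixels), "R" (3x3) and "t" (3): a world point X has camera coordinates R X + t. Camera axes: x right, y down, z forward; pixel columns grow to the right and rows downward; lengths in mm; the calibration is good to about 2 mm. The wrist camera is an equidistant fisheye: a pixel r from the principal point sees the ray r / f radians off the axis. A picture is of the moment at which its call begins: read the wrist's pose just before it. get_calibration takes no time and is no camera call; for the wrist camera it gives the pose at the moment of the call.
- env.job_done(): hands the job in, once; it reports no verdict.
The state is a dict: "time_s": time; "qpos": joint angles; "qvel": joint speeds; "effort": joint torques, N m; "ee_pos": TCP position; "ee_rot": TCP orientation; "force": force on the tool from outside, world axes, zero at the start; "torque": the same for the moment, N m; "gripper_width": finger opening in mm.
Only numpy, scipy, OpenCV 4.12 (cv2) and the standard library are available. Lean on these libraries where they do the work, as an engineer would, in place of code of your own. Each camera call takes 0.05 s, during which the arm holds its last target. There are 200 camera calls.

## Working session

There is one attempt and no reset: what is moved stays moved. The work goes in short steps, Python scripts to look and compute and a shell command to move; the robot and the scene stay as the last step left them, time stands still between calls to the robot, and variables do not carry over. Pictures are saved under pics/ and viewed, about 8 in all and at most 12, crops included, and the job is handed in when it is done.

```bash
mkdir -p pics; ls; python3 - <<'E'
from workcell import env
import cv2,numpy as np
a=env.grab_frame("scene");b=env.grab_frame("side")
for n,i in(("scene",a),("side",b)):
    cv2.imwrite(f"pics/{n}0.png",i[:,:,::-1])
    c=env.get_calibration(n);print(n,{k:np.round(v,3).tolist() for k,v in c.items()})
s=env.state();print(s)
E
```

```text
pics
scene {'fx': 450.23, 'fy': 450.23, 'cx': 318.602, 'cy': 229.728, 'R': [[0.384, 0.923, 0.024], [0.522, -0.196, -0.83], [-0.761, 0.331, -0.557]], 't': [-145.479, -210.186, 1603.991]}
side {'fx': 467.077, 'fy': 467.077, 'cx': 318.604, 'cy': 237.79, 'R': [[0.891, -0.453, -0.013], [-0.302, -0.571, -0.763], [0.338, 0.684, -0.646]], 't': [-535.309, 260.977, 1025.607]}
{'time_s': 0.1, 'qpos': array([ 7.06465753e+01,  1.83467155e+01,  8.96988031e+01, -1.93569670e-03,
        7.20428813e+01, -1.14592841e+00]), 'qvel': array([-0.00634451, -0.17026265, -0.1661879 ,  0.02536688, -0.01205917,
       -0.05082321]), 'effort': array([ 1.85101191e-03, -4.13331556e+01, -2.32511437e+01,  7.29592913e-02,
        4.21386876e-02, -5.96971722e-05]), 'ee_pos': array([179.52704609, 545.78976519, 213.22115631]), 'ee_rot': array([-1.79911581e+02,  7.22137848e-05,  1.61793102e+02]), 'force': array([-0.14468923, -0.88232172,  0.08971025]), 'torque': array([-0.00869554, -0.01146739,  0.03146224]), 'gripper_width': 91.20848331803496}
```

View pics/scene0.png

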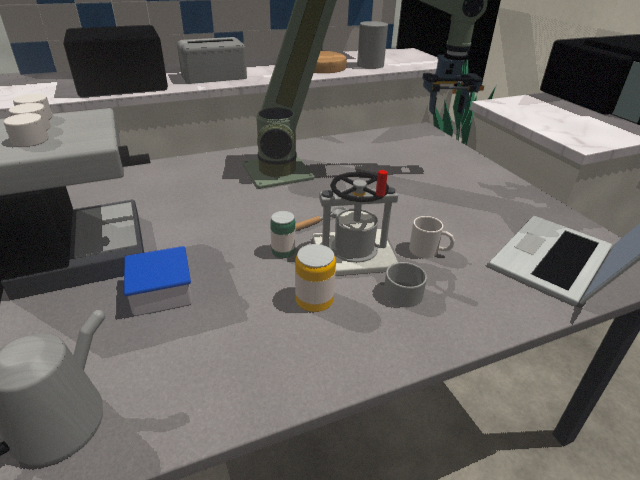

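View pics/side0.png

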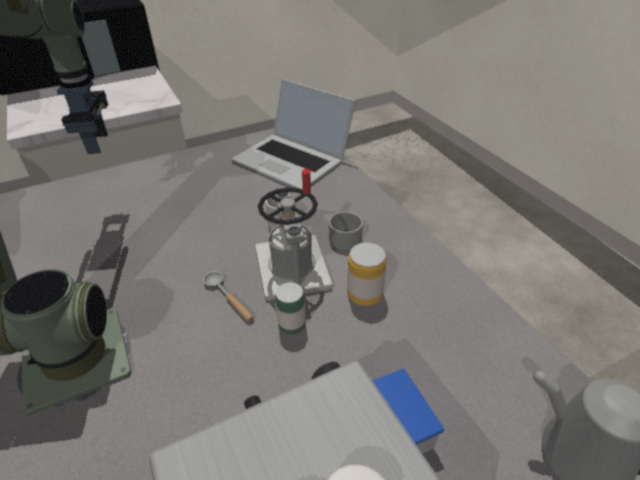

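Scene: hub about (359,184), handle (382,183). Side: hub about (288,201), handle (306,181). I'll triangulate these next.

```bash
cat > h.py <<'E'
import cv2,numpy as np
from workcell import env
def ray(c,u,v):
    R=np.array(c['R']);t=np.array(c['t'])
    d=R.T@np.array([(u-c['cx'])/c['fx'],(v-c['cy'])/c['fy'],1.]);return -R.T@t,d
def onz(c,u,v,z):
    o,d=ray(c,u,v);return (o+d*(z-o[2])/d[2])
def red(img):
    i=img.astype(int);m=((i[:,:,0]>110)&(i[:,:,1]<60)&(i[:,:,2]<60)).astype(np.uint8)
    n,l,s,ce=cv2.connectedComponentsWithStats(m)
    k=1+np.argmax(s[1:,4]);return ce[k],s[k]
E
python3 - <<'E'
from h import *
for n,hub in(("scene",(359,184)),("side",(288,201))):
    im=cv2.imread(f"pics/{n}0.png")[:,:,::-1];c=env.get_calibration(n)
    r,s=red(im);print(n,r,s,"handle mid",onz(c,*r,240),"hub",onz(c,*hub,216))
    x,y=map(int,hub);crop=im[y-40:y+60,x-60:x+60,::-1]
    cv2.imwrite(f"pics/c_{n}.png",cv2.resize(crop,None,fx=3.3,fy=5.0*.66,interpolation=cv2.INTER_CUBIC))
a=cv2.imread("pics/c_scene.png");b=cv2.imread("pics/c_side.png");cv2.imwrite("pics/c.png",np.hstack([a,b]))
# object positions
c=env.get_calibration("scene");d=env.get_calibration("side")
for k,p,z in(("mug",(427,222),85),("green",(283,218),110),("yellow",(316,257),130),("ring",(405,275),60)):print(k,onz(c,*p,z))
for k,p,z in(("green",(289,292),110),("yellow",(367,255),130),("ring",(346,221),60),("mug",(275,205),85)):print(k,onz(d,*p,z))
E
```

```text
scene [383.         172.73333333] [378 170  10  11  45] handle mid [555.64698374  86.96819678 240.        ] hub [547.17380058  29.0274672  216.        ]
side [306.1        171.56666667] [303 169   7   6  30] handle mid [617.42854884  93.90568211 240.        ] hub [540.42200962  33.35886708 216.        ]
mug [582.16941021 222.8197267   85.        ]
green [ 468.5314283  -137.89426458  110.        ]
yellow [ 672.64582387 -131.77518929  130.        ]
ring [725.03526629  70.97318628  60.        ]
green [ 459.42247481 -138.86822929  110.        ]
yellow [ 659.01212248 -134.01402772  130.        ]
ring [723.91132191  75.04712807  60.        ]
mug [568.51901794 202.91162026  85.        ]
```

View pics/c.png

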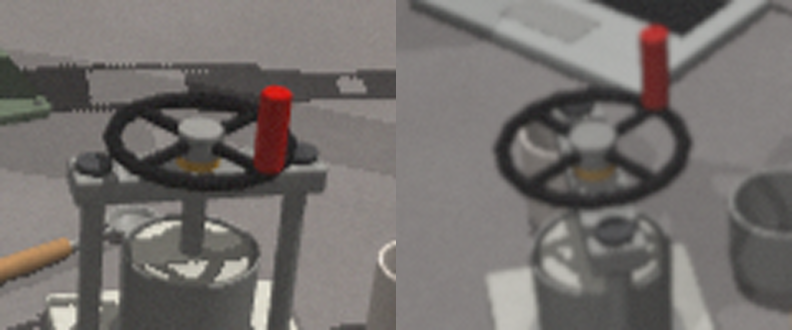

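The enlarged crops show the hub top at scene (359.6,182.8) and side (287.7,201.3). The handle top is at scene (383.2,171.9) and side (306.5,170.4), and its foot at about scene (380.2,195) and side (306.5,193).

```bash
python3 - <<'E'
from h import *
c=env.get_calibration("scene");d=env.get_calibration("side")
for k,p,q,z in(("hub",(359.6,182.8),(287.7,201.3),216),("top",(383.2,171.9),(306.5,170.4),270),("foot",(380.2,195),(306.5,192.5),212)):
    a=onz(c,*p,z);b=onz(d,*q,z)
    P=[np.hstack([np.array(x['R']),np.array(x['t'])[:,None]]) for x in(c,d)]
    n=lambda x,u:np.array([(u[0]-x['cx'])/x['fx'],(u[1]-x['cy'])/x['fy']])
    X=cv2.triangulatePoints(P[0],P[1],n(c,p),n(d,q));print(k,a,b,(X[:3]/X[3]).ravel())
print({k:np.round(v,3).tolist() for k,v in env.get_calibration("wrist").items()})
E
```

```text
hub [542.20367695  33.15890648 216.        ] [539.31383107  32.5944367  216.        ] [540.01187081  34.36750052 214.66334245]
top [603.76006057  56.85054775 270.        ] [600.53818116  54.64317818 270.        ] [601.81179673  57.81576631 268.43719653]
foot [605.80573114  54.62142979 212.        ] [596.14364173  49.55546026 212.        ] [599.55822188  57.9553058  206.98822619]
{'fx': 371.648, 'fy': 371.648, 'cx': 321.637, 'cy': 237.055, 'R': [[0.311, 0.95, -0.002], [0.924, -0.302, 0.236], [0.224, -0.076, -0.972]], 't': [-573.531, -27.006, 390.429]}
```

Estimate: hub at about (540.5, 33), handle at about (602, 56), which is an angle of about 20.5°. Plan: shut the fingers and use them as a peg behind the handle, keeping the tips above the rim (z about 228). The peg starts at 62° on the same 65 mm circle.

```bash
python3 -m jog '[{"dz":0.04,"grip":1},{"dz":0.05,"grip":1},{"dx":0.02,"dy":-0.02,"dz":0.02,"grip":1},{"dx":0.03,"dy":-0.035,"grip":1},{"dx":0.03,"dy":-0.035,"grip":1},{"dx":0.03,"dy":-0.035,"grip":1},{"dx":0.03,"dy":-0.035,"grip":1},{"dx":0.03,"dy":-0.035,"grip":1},{"dx":0.03,"dy":-0.035,"grip":1},{"dx":0.03,"dy":-0.035,"grip":1}]' 20
python3 -m jog '[{"dx":0.03,"dy":-0.035},{"dx":0.03,"dy":-0.035},{"dx":0.03,"dy":-0.035},{"dx":0.03,"dy":-0.035},{"dx":0.03,"dy":-0.035},{"dx":0.01,"dy":-0.01},{"dx":0.003},{"dx":0},{"dx":0}]'
```

```text
invalid input
invalid input
```

```bash
python3 -m jog '[{"dx":0,"dy":0,"dz":0.04,"wx":0,"wy":0,"wz":0,"grip":1},{"dx":0,"dy":0,"dz":0.05,"wx":0,"wy":0,"wz":0,"grip":1},{"dx":0.02,"dy":-0.02,"dz":0.02,"wx":0,"wy":0,"wz":0,"grip":1},{"dx":0.03,"dy":-0.035,"dz":0,"wx":0,"wy":0,"wz":0,"grip":1},{"dx":0.03,"dy":-0.035,"dz":0,"wx":0,"wy":0,"wz":0,"grip":1},{"dx":0.03,"dy":-0.035,"dz":0,"wx":0,"wy":0,"wz":0,"grip":1},{"dx":0.03,"dy":-0.035,"dz":0,"wx":0,"wy":0,"wz":0,"grip":1},{"dx":0.03,"dy":-0.035,"dz":0,"wx":0,"wy":0,"wz":0,"grip":1},{"dx":0.03,"dy":-0.035,"dz":0,"wx":0,"wy":0,"wz":0,"grip":1},{"dx":0.03,"dy":-0.035,"dz":0,"wx":0,"wy":0,"wz":0,"grip":1}]' 20
```

```text
time_s: 1.1
ee_pos: [410.4, 279.5, 323.7]
ee_rot: [-180.0, -0.0, 161.8]
force: [0.4, 0.9, -0.2]
gripper_width: 14.4
```

```bash
python3 -m jog '[{"dx":0.03,"dy":-0.035,"dz":0,"wx":0,"wy":0,"wz":0,"grip":1},{"dx":0.03,"dy":-0.035,"dz":0,"wx":0,"wy":0,"wz":0,"grip":1},{"dx":0.03,"dy":-0.035,"dz":0,"wx":0,"wy":0,"wz":0,"grip":1},{"dx":0.03,"dy":-0.035,"dz":0,"wx":0,"wy":0,"wz":0,"grip":1},{"dx":0.03,"dy":-0.035,"dz":0,"wx":0,"wy":0,"wz":0,"grip":1},{"dx":0.011,"dy":-0.016,"dz":0,"wx":0,"wy":0,"wz":0,"grip":1},{"dx":0,"dy":0,"dz":0,"wx":0,"wy":0,"wz":0,"grip":1},{"dx":0,"dy":0,"dz":0,"wx":0,"wy":0,"wz":0,"grip":1}]' 20
python3 - <<'E'
from h import *
c=env.get_calibration("wrist");im=env.grab_frame("wrist");cv2.imwrite("pics/w0.png",im[:,:,::-1])
c={k:np.array(v) for k,v in c.items()}
np.savez("pics/w0.npz",**c)
def pw(X):
    p=c['R']@np.array(X)+c['t'];th=np.arctan2(np.hypot(p[0],p[1]),p[2]);n=p[:2]/np.hypot(*p[:2]);return np.array([c['cx'],c['cy']])+c['fx']*th*n
print("pred hub",pw((540.5,33.2,216)),"top",pw((602,56,270)),"foot",pw((602,56,212)),"tip",pw((571,90.5,324)),"below tip",pw((571,90.5,212)))
print(red(im))
E
```

```text
time_s: 1.9
ee_pos: [570.3, 90.3, 323.4]
ee_rot: [180.0, -0.1, 161.7]
force: [0.3, 0.8, -0.0]
gripper_width: 0.1
pred hub [240.63654657 222.87205588] top [288.44623585 314.31164832] foot [294.4448617  283.69070849] tip [323.5312861  288.12325379] below tip [322.90797987 235.56261465]Traceback (most recent call last):
  File "<stdin>", line 8, in <module>
  File "h.py", line 11, in red
    k=1+np.argmax(s[1:,4]);return ce[k],s[k]
        ~~~~~~~~~^^^^^^^^^
    return _wrapfunc(a, 'argmax', axis=axis, out=out, **kwds)
    return bound(*args, **kwds)
ValueError: attempt to get argmax of an empty sequence
```

View pics/w0.png

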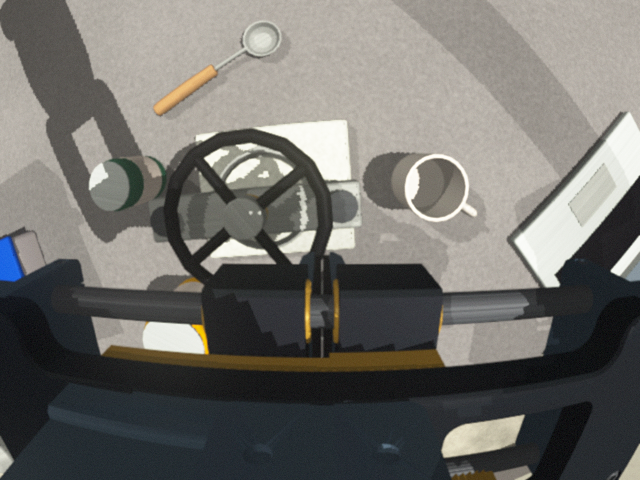

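The wrist view puts the hub at (242,220) against a predicted (241,223), so the estimate is good. The handle is hidden under the fingers. I'll check the shut finger shape from outside before going down.

```bash
python3 - <<'E'
from h import *
o=[]
for n in("scene","side"):
    im=env.grab_frame(n);c=env.get_calibration(n);cv2.imwrite(f"pics/{n}1.png",im[:,:,::-1])
    p=c['R']@np.array([570.3,90.3,323.4])+c['t'];u=int(c['fx']*p[0]/p[2]+c['cx']);v=int(c['fy']*p[1]/p[2]+c['cy']);print(n,u,v,p[2])
    y=max(v-50,0);x=u-60;o.append(cv2.resize(im[y:y+110,x:x+120,::-1],None,fx=3.3,fy=3.3,interpolation=cv2.INTER_CUBIC))
    print(x,y)
cv2.imwrite("pics/d.png",np.hstack(o))
E
```

```text
scene 391 142 1019.426819850065
331 92
side 287 146 1071.2193691265575
227 96
```

View pics/d.png

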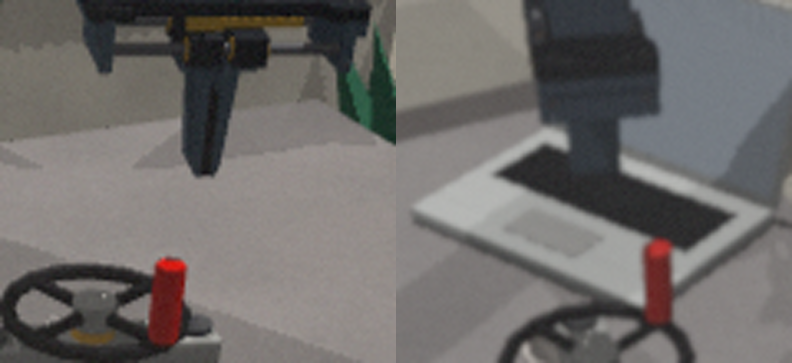

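The fingers taper to about 17 mm wide at the tip and stay slim well above handle height, so the peg plan is safe. The red handle stands clear of the descent spot. Next I'll work out the waypoints and the lag angle.

```bash
python3 - <<'E'
import numpy as np
H=np.array([540.5,33.2]);ax=np.radians(161.8);X=np.array([np.cos(ax),np.sin(ax)]);Y=np.array([-X[1],X[0]])
P=lambda a:H+65*np.array([np.cos(np.radians(a)),np.sin(np.radians(a))])
def lag(a):
    for l in np.arange(10,45,.2):
        d=P(a-l)-P(a);q=np.maximum(np.abs([d@X,d@Y])-[16,12.5],0)
        if np.hypot(*q)>=11:return l
prev=np.array([571,90.])
for a in np.arange(54,-325,-8):
    p=np.round(P(a));print(a,p,(p-prev).astype(int),"handle",round(a-lag(a),1));prev=p
E
python3 -m jog '[{"dx":0,"dy":0,"dz":-0.03,"wx":0,"wy":0,"wz":0,"grip":1},{"dx":0,"dy":0,"dz":-0.03,"wx":0,"wy":0,"wz":0,"grip":1},{"dx":0,"dy":0,"dz":-0.02,"wx":0,"wy":0,"wz":0,"grip":1},{"dx":0,"dy":0,"dz":-0.016,"wx":0,"wy":0,"wz":0,"grip":1},{"dx":0,"dy":0,"dz":0,"wx":0,"wy":0,"wz":0,"grip":1}]'
```

```text
54 [579.  86.] [ 8 -4] handle 26.4
46 [586.  80.] [ 7 -6] handle 18.0
38 [592.  73.] [ 6 -7] handle 10.8
30 [597.  66.] [ 5 -7] handle 4.2
22 [601.  58.] [ 4 -8] handle -1.8
14 [604.  49.] [ 3 -9] handle -8.4
6 [605.  40.] [ 1 -9] handle -15.6
-2 [605.  31.] [ 0 -9] handle -23.0
-10 [605.  22.] [ 0 -9] handle -31.0
-18 [602.  13.] [-3 -9] handle -39.2
-26 [599.   5.] [-3 -8] handle -48.2
-34 [594.  -3.] [-5 -8] handle -57.6
-42 [589. -10.] [-5 -7] handle -68.0
-50 [582. -17.] [-7 -7] handle -77.6
-58 [575. -22.] [-7 -5] handle -86.0
-66 [567. -26.] [-8 -4] handle -93.2
-74 [558. -29.] [-9 -3] handle -99.8
-82 [550. -31.] [-8 -2] handle -106.8
-90 [540. -32.] [-10  -1] handle -114.2
-98 [531. -31.] [-9  1] handle -122.0
-106 [523. -29.] [-8  2] handle -130.4
-114 [514. -26.] [-9  3] handle -139.4
-122 [506. -22.] [-8  4] handle -149.0
-130 [499. -17.] [-7  5] handle -158.0
-138 [492. -10.] [-7  7] handle -165.8
-146 [487.  -3.] [-5  7] handle -172.6
-154 [482.   5.] [-5  8] handle -178.6
-162 [479.  13.] [-3  8] handle -185.0
-170 [476.  22.] [-3  9] handle -192.0
-178 [476.  31.] [0 9] handle -199.2
-186 [476.  40.] [0 9] handle -207.0
-194 [477.  49.] [1 9] handle -215.0
-202 [480.  58.] [3 9] handle -223.6
-210 [484.  66.] [4 8] handle -232.8
-218 [489.  73.] [5 7] handle -242.8
-226 [495.  80.] [6 7] handle -253.0
-234 [502.  86.] [7 6] handle -262.0
-242 [510.  91.] [8 5] handle -269.8
-250 [518.  94.] [8 3] handle -276.6
-258 [527.  97.] [9 3] handle -283.2
-266 [536.  98.] [9 1] handle -290.4
-274 [545.  98.] [9 0] handle -298.0
-282 [554.  97.] [ 9 -1] handle -306.2
-290 [563.  94.] [ 9 -3] handle -314.8
-298 [571.  91.] [ 8 -3] handle -324.2
-306 [579.  86.] [ 8 -5] handle -333.6
-314 [586.  80.] [ 7 -6] handle -342.0
-322 [592.  73.] [ 6 -7] handle -349.2
time_s: 2.55
ee_pos: [568.7, 91.1, 226.0]
ee_rot: [-179.9, -0.3, 161.9]
force: [-0.6, 0.2, 0.4]
gripper_width: 0.2
```

```bash
python3 -m jog '[{"dx":0.008,"dy":-0.004,"dz":0,"wx":0,"wy":0,"wz":0,"grip":1},{"dx":0.007,"dy":-0.006,"dz":0,"wx":0,"wy":0,"wz":0,"grip":1},{"dx":0.006,"dy":-0.007,"dz":0,"wx":0,"wy":0,"wz":0,"grip":1},{"dx":0.005,"dy":-0.007,"dz":0,"wx":0,"wy":0,"wz":0,"grip":1},{"dx":0.004,"dy":-0.008,"dz":0,"wx":0,"wy":0,"wz":0,"grip":1},{"dx":0.003,"dy":-0.009,"dz":0,"wx":0,"wy":0,"wz":0,"grip":1}]'
python3 - <<'E'
from h import *
for n in("scene","side"):
    im=env.grab_frame(n);c=env.get_calibration(n);cv2.imwrite(f"pics/{n}2.png",im[:,:,::-1]);print(n,red(im))
E
```

```text
time_s: 3.15
ee_pos: [604.7, 48.7, 228.5]
ee_rot: [179.9, 0.1, 161.8]
force: [0.3, 4.5, 1.0]
gripper_width: 0.2Traceback (most recent call last):
  File "<stdin>", line 3, in <module>
  File "h.py", line 11, in red
    k=1+np.argmax(s[1:,4]);return ce[k],s[k]
        ~~~~~~~~~^^^^^^^^^
    return _wrapfunc(a, 'argmax', axis=axis, out=out, **kwds)
    return bound(*args, **kwds)
ValueError: attempt to get argmax of an empty sequence
```

Contact force is 4.5 N and tracking is within 1 mm, so I'll carry on round.

```bash
python3 -m jog '[{"dx":0.001,"dy":-0.009,"dz":0,"wx":0,"wy":0,"wz":0,"grip":1},{"dx":0,"dy":-0.009,"dz":0,"wx":0,"wy":0,"wz":0,"grip":1},{"dx":0,"dy":-0.009,"dz":0,"wx":0,"wy":0,"wz":0,"grip":1},{"dx":-0.003,"dy":-0.009,"dz":0,"wx":0,"wy":0,"wz":0,"grip":1},{"dx":-0.003,"dy":-0.008,"dz":0,"wx":0,"wy":0,"wz":0,"grip":1},{"dx":-0.005,"dy":-0.008,"dz":0,"wx":0,"wy":0,"wz":0,"grip":1},{"dx":-0.005,"dy":-0.007,"dz":0,"wx":0,"wy":0,"wz":0,"grip":1},{"dx":-0.007,"dy":-0.007,"dz":0,"wx":0,"wy":0,"wz":0,"grip":1}]'
python3 - <<'E'
from h import *
im=env.grab_frame("scene");cv2.imwrite("pics/s3.png",cv2.resize(im[120:300,250:490,::-1],None,fx=3,fy=3))
E
```

```text
time_s: 4.0
ee_pos: [582.3, -17.3, 228.1]
ee_rot: [179.9, 0.1, 161.8]
force: [3.6, 2.6, 0.7]
gripper_width: 0.2
```

View pics/s3.png

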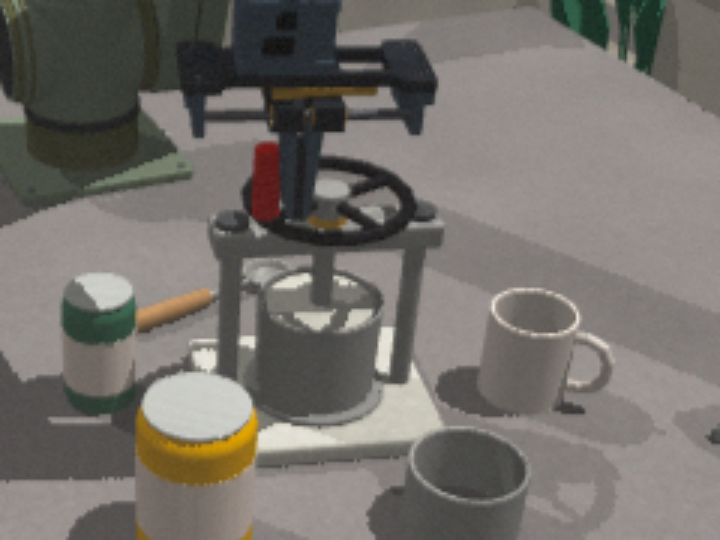

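The handle (crop 265,180) is just ahead of the fingers (300,190) and is being pushed from outside as planned. The other things are untouched. Next comes the far half of the circle.

```bash
python3 -m jog '[{"dx":-0.007,"dy":-0.005,"dz":0,"wx":0,"wy":0,"wz":0,"grip":1},{"dx":-0.008,"dy":-0.004,"dz":0,"wx":0,"wy":0,"wz":0,"grip":1},{"dx":-0.009,"dy":-0.003,"dz":0,"wx":0,"wy":0,"wz":0,"grip":1},{"dx":-0.008,"dy":-0.002,"dz":0,"wx":0,"wy":0,"wz":0,"grip":1},{"dx":-0.010,"dy":-0.001,"dz":0,"wx":0,"wy":0,"wz":0,"grip":1},{"dx":-0.009,"dy":0.001,"dz":0,"wx":0,"wy":0,"wz":0,"grip":1},{"dx":-0.008,"dy":0.002,"dz":0,"wx":0,"wy":0,"wz":0,"grip":1},{"dx":-0.009,"dy":0.003,"dz":0,"wx":0,"wy":0,"wz":0,"grip":1}]'
python3 -m jog '[{"dx":-0.008,"dy":0.004,"dz":0,"wx":0,"wy":0,"wz":0,"grip":1},{"dx":-0.007,"dy":0.005,"dz":0,"wx":0,"wy":0,"wz":0,"grip":1},{"dx":-0.007,"dy":0.007,"dz":0,"wx":0,"wy":0,"wz":0,"grip":1},{"dx":-0.005,"dy":0.007,"dz":0,"wx":0,"wy":0,"wz":0,"grip":1},{"dx":-0.005,"dy":0.008,"dz":0,"wx":0,"wy":0,"wz":0,"grip":1},{"dx":-0.003,"dy":0.008,"dz":0,"wx":0,"wy":0,"wz":0,"grip":1},{"dx":-0.003,"dy":0.009,"dz":0,"wx":0,"wy":0,"wz":0,"grip":1},{"dx":0,"dy":0.009,"dz":0,"wx":0,"wy":0,"wz":0,"grip":1}]'
```

```text
time_s: 4.85
ee_pos: [513.5, -25.8, 228.0]
ee_rot: [180.0, 0.1, 161.8]
force: [5.5, -1.2, -1.2]
gripper_width: -0.1
time_s: 5.65
ee_pos: [474.7, 31.9, 227.6]
ee_rot: [-180.0, -0.1, 161.8]
force: [-0.7, -3.8, -2.2]
gripper_width: 0.8
```

```bash
python3 -m jog '[{"dx":0,"dy":0.009,"dz":0,"wx":0,"wy":0,"wz":0,"grip":1},{"dx":0.001,"dy":0.009,"dz":0,"wx":0,"wy":0,"wz":0,"grip":1},{"dx":0.003,"dy":0.009,"dz":0,"wx":0,"wy":0,"wz":0,"grip":1},{"dx":0.004,"dy":0.008,"dz":0,"wx":0,"wy":0,"wz":0,"grip":1},{"dx":0.005,"dy":0.007,"dz":0,"wx":0,"wy":0,"wz":0,"grip":1},{"dx":0.006,"dy":0.007,"dz":0,"wx":0,"wy":0,"wz":0,"grip":1},{"dx":0.007,"dy":0.006,"dz":0,"wx":0,"wy":0,"wz":0,"grip":1},{"dx":0.008,"dy":0.005,"dz":0,"wx":0,"wy":0,"wz":0,"grip":1}]'
python3 -m jog '[{"dx":0.008,"dy":0.003,"dz":0,"wx":0,"wy":0,"wz":0,"grip":1},{"dx":0.009,"dy":0.003,"dz":0,"wx":0,"wy":0,"wz":0,"grip":1},{"dx":0.009,"dy":0.001,"dz":0,"wx":0,"wy":0,"wz":0,"grip":1},{"dx":0.009,"dy":0,"dz":0,"wx":0,"wy":0,"wz":0,"grip":1},{"dx":0.009,"dy":-0.001,"dz":0,"wx":0,"wy":0,"wz":0,"grip":1},{"dx":0.009,"dy":-0.003,"dz":0,"wx":0,"wy":0,"wz":0,"grip":1}]'
python3 - <<'E'
from h import *
o=[]
for n,x,y in(("scene",300,100),("side",230,110)):
    im=env.grab_frame(n);cv2.imwrite(f"pics/{n}4.png",im[:,:,::-1]);o.append(cv2.resize(im[y:y+120,x:x+120,::-1],None,fx=3.3,fy=3.3,interpolation=cv2.INTER_CUBIC))
cv2.imwrite("pics/e.png",np.hstack(o))
E
```

```text
time_s: 6.45
ee_pos: [508.6, 92.0, 227.9]
ee_rot: [-180.0, -0.2, 161.8]
force: [-5.0, -2.4, -0.3]
gripper_width: 0.9
time_s: 7.05
ee_pos: [562.7, 94.5, 227.8]
ee_rot: [180.0, -0.1, 161.8]
force: [-6.1, 1.5, 1.3]
gripper_width: 0.3
```

View pics/e.png

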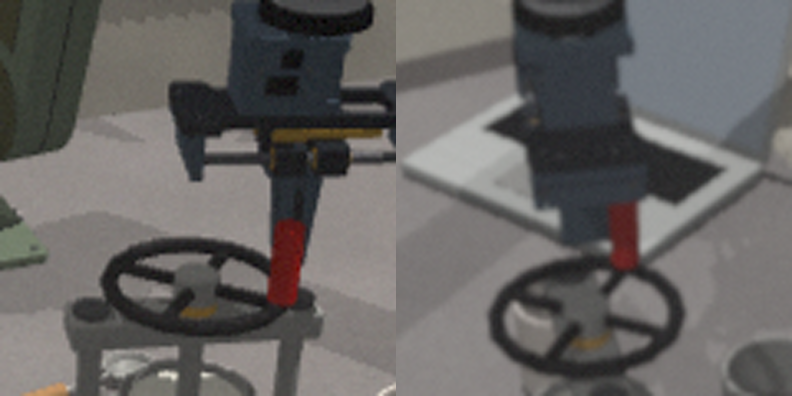

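```bash
python3 - <<'E'
from h import *
def pj(c,a,z=212):
    a=np.radians(a);X=np.array([540.5+65*np.cos(a),33.2+65*np.sin(a),z]);p=c['R']@X+c['t'];return np.array([c['fx']*p[0]/p[2],c['fy']*p[1]/p[2]])
for n in("scene","side"):
    c={k:np.array(v) for k,v in env.get_calibration(n).items()}
    for a in(30,35,40,45,50,55):print(n,a,(pj(c,a)-pj(c,20.5)).round(1))
E
```

```text
scene 30 [ 2.7 -1.6]
scene 35 [ 3.8 -2.6]
scene 40 [ 4.8 -3.5]
scene 45 [ 5.5 -4.6]
scene 50 [ 6.1 -5.6]
scene 55 [ 6.4 -6.7]
side 30 [-3.4 -1.5]
side 35 [-5.4 -2.2]
side 40 [-7.5 -2.7]
side 45 [-9.6 -3.1]
side 50 [-11.8  -3.5]
side 55 [-14.1  -3.7]
```

The handle is now at about 41–45°, against the 20.5° target. I'll push most of the remainder, back off, rise and compare with the starting pictures.

```bash
python3 -m jog '[{"dx":0.005,"dy":-0.002,"dz":0,"wx":0,"wy":0,"wz":0,"grip":1},{"dx":0.004,"dy":-0.002,"dz":0,"wx":0,"wy":0,"wz":0,"grip":1},{"dx":0.004,"dy":-0.002,"dz":0,"wx":0,"wy":0,"wz":0,"grip":1},{"dx":0,"dy":0,"dz":0,"wx":0,"wy":0,"wz":0,"grip":1},{"dx":-0.012,"dy":0.008,"dz":0,"wx":0,"wy":0,"wz":0,"grip":1},{"dx":0,"dy":0,"dz":0.04,"wx":0,"wy":0,"wz":0,"grip":1},{"dx":0,"dy":0,"dz":0.04,"wx":0,"wy":0,"wz":0,"grip":1},{"dx":0,"dy":0,"dz":0.02,"wx":0,"wy":0,"wz":0,"grip":1},{"dx":0,"dy":0,"dz":0,"wx":0,"wy":0,"wz":0,"grip":1}]'
cat > cmp.py <<'E'
from h import *
import sys
def mask(i):
    i=i.astype(int);m=(i[:,:,0]>70)&(i[:,:,1]<.4*i[:,:,0])&(i[:,:,2]<.4*i[:,:,0])
    m=m.astype(np.uint8);n,l,s,ce=cv2.connectedComponentsWithStats(m);return ce,s
def pj(c,a,z=240):
    a=np.radians(a);X=np.array([540.5+65*np.cos(a),33.2+65*np.sin(a),z]);p=c['R']@X+c['t'];return np.array([c['fx']*p[0]/p[2],c['fy']*p[1]/p[2]])
for n in("scene","side"):
    c={k:np.array(v) for k,v in env.get_calibration(n).items()}
    im=env.grab_frame(n);cv2.imwrite(f"pics/{n}_{sys.argv[1]}.png",im[:,:,::-1])
    r=[]
    for q in(cv2.imread(f"pics/{n}0.png")[:,:,::-1],im):
        ce,s=mask(q);k=1+np.argmax(s[1:,4]);print(n,ce[k].round(1),s[k]);r.append(ce[k])
    d=r[1]-r[0];A=np.arange(-10,60,.5);e=[np.hypot(*(pj(c,a)-pj(c,20.5)-d)) for a in A]
    print("shift",d.round(2),"angle",A[np.argmin(e)],"err",min(e))
E
python3 cmp.py a
```

```text
time_s: 8.05
ee_pos: [565.1, 96.8, 332.2]
ee_rot: [179.8, 0.5, 161.8]
force: [0.5, -0.0, -0.3]
gripper_width: 0.7
scene [381.2 182.5] [376 170  11  26 223]
scene [383.  181.7] [378 169  11  26 221]
shift [ 1.7  -0.79] angle 26.0 err 0.10123570142935284
side [305.8 173.8] [303 169   7  13  54]
side [303.7 178.1] [301 168   7  24 103]
shift [-2.09  4.23] angle 20.5 err 4.721225802804192
```

Handle is at about 26°, 5.5° (6 mm) short. That is within tolerance, but a short nudge will centre it.

```bash
python3 -m jog '[{"dx":0,"dy":0,"dz":-0.04,"wx":0,"wy":0,"wz":0,"grip":1},{"dx":0,"dy":0,"dz":-0.04,"wx":0,"wy":0,"wz":0,"grip":1},{"dx":0,"dy":0,"dz":-0.02,"wx":0,"wy":0,"wz":0,"grip":1},{"dx":0,"dy":0,"dz":0,"wx":0,"wy":0,"wz":0,"grip":1},{"dx":0.006,"dy":-0.004,"dz":0,"wx":0,"wy":0,"wz":0,"grip":1},{"dx":0.006,"dy":-0.004,"dz":0,"wx":0,"wy":0,"wz":0,"grip":1},{"dx":0.002,"dy":-0.002,"dz":0,"wx":0,"wy":0,"wz":0,"grip":1},{"dx":0.002,"dy":-0.002,"dz":0,"wx":0,"wy":0,"wz":0,"grip":1},{"dx":0,"dy":0,"dz":0,"wx":0,"wy":0,"wz":0,"grip":1},{"dx":0,"dy":0,"dz":0,"wx":0,"wy":0,"wz":0,"grip":1}]'
python3 -m jog '[{"dx":-0.012,"dy":0.008,"dz":0,"wx":0,"wy":0,"wz":0,"grip":1},{"dx":0,"dy":0,"dz":0.04,"wx":0,"wy":0,"wz":0,"grip":1},{"dx":0,"dy":0,"dz":0.04,"wx":0,"wy":0,"wz":0,"grip":1},{"dx":-0.02,"dy":0.02,"dz":0.03,"wx":0,"wy":0,"wz":0,"grip":1},{"dx":-0.03,"dy":0.03,"dz":0.02,"wx":0,"wy":0,"wz":0,"grip":1},{"dx":-0.03,"dy":0.04,"dz":0,"wx":0,"wy":0,"wz":0,"grip":1},{"dx":-0.02,"dy":0.04,"dz":0,"wx":0,"wy":0,"wz":0,"grip":1},{"dx":0,"dy":0,"dz":0,"wx":0,"wy":0,"wz":0,"grip":1},{"dx":0,"dy":0,"dz":0,"wx":0,"wy":0,"wz":0,"grip":1}]'
python3 cmp.py b
```

```text
time_s: 9.15
ee_pos: [580.1, 84.2, 228.7]
ee_rot: [180.0, 0.1, 161.8]
force: [-1.5, 2.0, 1.3]
gripper_width: 0.7
time_s: 10.05
ee_pos: [466.9, 222.7, 358.0]
ee_rot: [-180.0, 0.1, 161.9]
force: [-0.0, -0.6, -0.5]
gripper_width: 0.6
scene [381.2 182.5] [376 170  11  26 223]
scene [381.5 182.7] [376 170  11  26 215]
shift [0.21 0.21] angle 21.0 err 0.29528101023227826
side [305.8 173.8] [303 169   7  13  54]
side [305.5 178.1] [303 169   7  24  77]
shift [-0.32  4.28] angle 15.5 err 3.9011096398526974
```

View pics/scene_b.png

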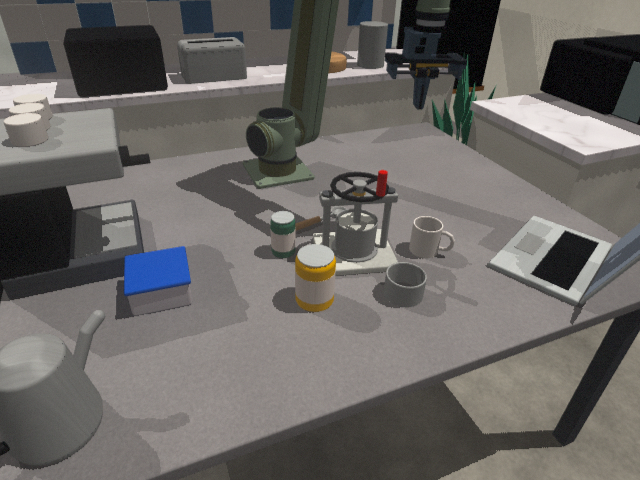

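The handle is back at pixel (381.5,182.7), against (381.2,182.5) at the start. All the other things stand at their old pixels and the arm is clear.

```bash
python3 -c "
from workcell import env
print(env.job_done())"
```

```text
the job is handed in; nothing more can be done
None
```

I pushed the hand wheel one full turn clockwise with the shut fingers behind the red handle. I backed off once near the end to measure, then nudged the handle the last 5°. The arm moved clear and I handed the job in at about 10 s.

- **Handle position:** in the scene camera the handle ended within 0.3 px of where it started, which is about 1 mm or 0.5°.
- **Side camera:** it agreed in column, with a shift of -0.3 px. Its row shift of about 4 px disagreed. I put that down to shading that cut off the lower part of the handle in the first picture's red mask, since the top of the handle is in the same row in both.
- **Forces:** readings at the end of each move stayed around 4 to 6 N while pushing, and below 1 N once clear.
- **Other things:** the mug, tins, ring, tub and spoon look unmoved in the last picture. I checked these by eye only.

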